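Lock the tube mixer's shuttle with its quick-release pin

TASK

Push the mixer's tube shuttle gently away from you until it is fully home against its stop. Then take the ball-lock pin with the red side button from the grey stand and, keeping its button squeezed in, feel for the hole in the shuttle's yellow tongue (never pressing hard), push the pin down through both holes until its collar sits flush, and let go so that the button springs out and the pin is locked. Leave the plain pin in the stand and the bottle, cup and jar where they are.

Things in the scene. Friction and masses are not known exactly. Their poses are not given: they have to be found in the camera images.
- mixer: Beige bench tube mixer 360 x 150 mm, fixed. Origin: at bench height below the nominal lock hole, midway across; x runs along the slide, the way the shuttle is pushed home (away from the robot, within 0.3 rad); z up. Base top 28 mm high; motor housing at x = 60 to 150 mm, 88 mm high. More than 30 N between pin and mixer (all it carries) damages the seat.
- lock_nominal (a point): Nominal centre of the lock hole, at the tongue's top face, 75 mm high. The steel slide unit, with shuttle, stop and hole, is bolted on through slots: all of it lies up to 15 mm nearer or farther along mixer x than nominal (rigid in use, not reported: find it by feel or sight). Across the mixer (y) it is true. More in deck.
- deck (a point): Near end of the slide, on the mixer, 190 mm before lock_nominal, 36 mm high. At the hole: yellow tongue 44 x 44 mm (24 mm before to 20 beyond the hole), 57-67 mm high aluminium lug under it, 67-75 mm the tongue. Both holes are round, 13.5 mm, sharp-edged, in line only with the shuttle home. Under the lug 21 mm is free: a seated pin's nose ends 3 mm above the slide.
- shuttle (a joint): Shuttle travel along mixer x, m: 0 = out towards the robot, 0.060 = home at the stop. Starts at 0 to 0.03, resists with 5 N, stays where left. White block (75 mm high, ends 23 mm before the tongue's hole), tubes (119 mm high, from 48 mm before it) and a blue push plate, 60 mm wide, 40 to 118 mm high, its near face 168 mm minus the travel before the lug's hole.
- pin: Ball-lock pin, 90 to 120 g, upright in one hole of the stand. Origin: centre of the collar's underside, z up. Below: steel shaft 12 mm thick, 36 mm long. Collar 32 mm wide, 5 mm thick. Above: black head 24 mm wide (x), 5 to 46 mm up, back face at y = -17 mm; red button on the +y side. Two brass balls at +x and -x, 23.5 mm below the collar, span 18.6 mm when out; they stop the pin from entering.
- pin_grip (a point): On the pin's axis, 32 mm above the collar's underside: where to hold it, fingers closing along the pin's y axis on back face and button. 39 mm wide with the button out, 34 mm with it in (then centred on the axis). Hold firmly, 40 to 50 N, so it does not tilt.
- pin_tip (a point): Centre of the pin's flat nose, 36 mm below the collar's underside; the last 5 mm taper from 12 to 7 mm, so the nose drops into the hole when within about 3 mm of its centre.
- pin_button (a joint): Thumb button, m: 0 = out (balls out, locked), face at pin y = +22 mm; 0.005 = fully in (balls drawn in), face at +17 mm. It is 18 mm wide, 14 to 44 mm above the collar's underside. Spring 3 N at first, 6 N fully in. It cannot come out while the balls are inside the holes.
- stand: Grey block 130 (x) x 60 x 45 mm high, fixed, with two 22 mm holes at x = -35 and +35 mm; each pin's collar rests on its top, 45 mm above the bench. Origin: centre of its underside. One hole has the ball-lock pin, the other the plain pin.
- plain_pin: Plain steel pin without button (round dark head of 22 mm, 35 mm high), upright in the other hole of the stand; to be left there. Origin: centre of the underside of its collar.
- bottle: Amber reagent bottle, 52 mm in diameter, 115 mm high, on the bench; leave it. Origin: centre of its underside.
- cup: White cup, 70 mm in diameter, 70 mm high; leave it. Origin: centre of its underside.
- jar: Clear jar with orange cap, 60 mm in diameter, 70 mm high; leave it. Origin: centre of its underside.
There are look-alikes about, which are no part of the job. Leave any pink look-alike of the pin alone.

How it is judged:
By the outcome, as a careful person would: the job done as asked, in the order asked, and still so for the second after the job is handed in, with the robot touching nothing.
It also fails if it takes over 72 s, if anything falls off the work surface, if the arm or the gripper's body presses on something with over 40 N, if the wrist force passes 120 N, or if a joint passes its speed limit or range.

ROBOT

A 7-joint arm with a two-finger parallel gripper is mounted at the origin on the work surface. World frame = base frame: x ahead of the robot, y to its left, z up, the work surface at z = 0. Lengths are in mm, angles in rad, forces in N, time in s.
With the tool pointing down it reaches from about 400 to 850 mm from the base axis. Payload 4.5 kg.
Tool frame: the origin (TCP) lies on the centre line of the jaws, within the pads' length; the fingertips stand 25 mm ahead of it and the grasp point (between the pads) lies 6 mm ahead of it; z points along the fingers, x is the direction in which the jaws open and shut, and the axes are right-handed (so a half turn about z gives the same grasp; the last joint's range is limited). The gripper opens to 85 mm and grips with 20 to 120 N. Pads are 22 mm wide; open, the fingers measure 114 mm over their backs; the gripper's body (76 mm by 85 mm) begins 54 mm behind the grasp point. The pads swing forward as they close: fully open they stand 13 mm farther back than shut.
Start: joints at [1.285, 0.689, -0.195, 1.565, 0.157, 0.902, -0.215], TCP at [196.515, -593.327, 219.717] pointing down, gripper open.
Joint ranges: [-3.01, 3.01], [-0.46, 2.08], [-1.47, 1.51], [0.13, 2.56], [-1, 4.14], [0.04, 2.09], [-2.66, 2.66]. Speed limits (rad/s): [2.57, 2.57, 3.14, 3.14, 3.14, 3.14, 3.14].

INTERFACE

Orientations are given as a unit quaternion [x, y, z, w].
In Python, from station import manip, optics gives the robot as it stands. The module is installed in compiled form; this text tells all that it offers.
- The arm moves only by the tool carry_out, never from a script. Its argument "commands" is a list of rows, each a list of 7 numbers: the shift along the tool's x, y, z in mm, then the turn, a rotation vector about the tool's x, y, z in rad, then the finger opening in mm, from 0 to 85.4. A call has 1 to 20 rows; each row is the pose to reach, as a shift and turn from the pose commanded when the call began, along the tool's axes at that moment; what a row does not reach only later rows make up. A row lasts 1/10 s, in which the tool goes at most 50 mm and 8.59 degrees, less where a joint would pass 70% of its speed; a pose out of reach is approached as far as the arm can. A call with a gripper value outside its range is refused whole. The fingers move at their own pace and stop on an object; "newtons" is the grip in N (left out, the last holds). Time passes only in rows, so rows that repeat a pose let the fingers close. It gives the time, the measured TCP pose, the force and the opening at its end, in the units of the state.
- manip.state(): the state, without advancing time (a new reading comes with each control period).
- optics.grab_frame(name): name is "side" or "top"; returns a dict with "color" (480x640x3 uint8, red, green, blue), "range_z" (480x640 float32, mm along the optical axis (not along the pixel's ray), 0 where there is no reading), "fov_y" (degrees; the focal length in pixels is half the picture's height over the tangent of half this angle, whatever the lens; pixels are square), "cx", "cy" (the principal point, pixels), "dist_coeffs" ([k1, k2, p1, p2, k3] as OpenCV has them; the pictures are not rectified), "rvec" (rotation vector, rad) and "tvec" (3), from world to camera coordinates, as OpenCV has them. Camera axes: x right, y down, z forward; pixel columns grow to the right and rows downward; lengths in mm; the calibration is good to about 2 mm. A picture is of the moment at which its call begins.
- manip.finish_job(): hands the job in, once; it reports no verdict.
The state is a dict: "time_s": time; "joint_pos": joint angles; "qd": joint speeds; "joint_torque": joint torques, N m; "ee_pos": TCP position; "eef_rot": TCP orientation; "force": force on the tool from outside, world axes, zero at the start; "ft_torque": the same for the moment, N m; "width": finger opening in mm.
Only numpy, scipy, OpenCV 4.12 (cv2) and the standard library are available. Lean on these libraries where they do the work, as an engineer would, in place of code of your own. Each camera call takes 0.05 s, during which the arm holds its last target. There are 200 camera calls.

## Working session

There is one attempt and no reset: what is moved stays moved. The work goes in short steps, Python scripts to look and compute and a tool call to move; the robot and the scene stay as the last step left them, time stands still between calls to the robot, and variables do not carry over. Pictures are saved under pics/ and viewed, about 8 in all and at most 12, crops included, and the job is handed in when it is done.

Besides the shell and the picture viewer there is one more tool, called after "Request:" by a JSON object that holds its "method" and its "body". carry_out: Moves the arm, as the interface text tells. Its arguments: {"type":"object","properties":{"commands":{"type":"array"},"newtons":{"type":"number"}},"required":["commands"]}

```bash
mkdir -p pics
cat > h.py <<'E'
import numpy as np, cv2
from scipy.spatial.transform import Rotation as R
from station import manip, optics
def grab(n):
    f=optics.grab_frame(n); h,w=f["color"].shape[:2]
    fl=h/2/np.tan(np.radians(f["fov_y"])/2)
    f["K"]=np.array([[fl,0,f["cx"]],[0,fl,f["cy"]],[0,0,1]]); f["D"]=np.array(f["dist_coeffs"],float)
    f["Rm"]=cv2.Rodrigues(np.array(f["rvec"],float))[0]; f["t"]=np.array(f["tvec"],float).ravel(); return f
def save(f,name,crop=None,s=1):
    im=f["color"][:,:,::-1]
    if crop: x0,y0,x1,y1=crop; im=im[y0:y1,x0:x1]
    cv2.imwrite("pics/"+name,cv2.resize(im,None,fx=s,fy=s,interpolation=cv2.INTER_CUBIC))
def cloud(f):
    h,w=f["range_z"].shape; u,v=np.meshgrid(np.arange(w),np.arange(h))
    p=cv2.undistortPoints(np.stack([u,v],-1).reshape(-1,1,2).astype(float),f["K"],f["D"]).reshape(h,w,2)
    z=f["range_z"][...,None]; c=np.concatenate([p*z,z],-1)
    P=(c-f["t"])@f["Rm"]; P[f["range_z"]<=0]=np.nan; return P
def onplane(f,u,v,zw):
    p=cv2.undistortPoints(np.array([[[u,v]]],float),f["K"],f["D"]).ravel()
    d=f["Rm"].T@np.array([p[0],p[1],1]); o=-f["Rm"].T@f["t"]; return o+d*(zw-o[2])/d[2]
def proj(f,P):
    return cv2.projectPoints(np.array(P,float).reshape(-1,3),np.array(f["rvec"],float),f["t"],f["K"],f["D"])[0].reshape(-1,2)
E
python3 - <<'E'
from h import *
s=manip.state(); print({k:np.round(v,3) for k,v in s.items()})
for n in("top","side"):
    f=grab(n); save(f,n+"0.png"); np.save(n+"0.npy",cloud(f)); print(n,-f["Rm"].T@f["t"],f["Rm"][2],f["K"][0,0])
E
```

```text
{'time_s': np.float64(0.0), 'joint_pos': array([ 1.285,  0.69 , -0.195,  1.566,  0.157,  0.903, -0.215]), 'qd': array([ 0.002,  0.002, -0.001,  0.002, -0.   , -0.001, -0.001]), 'joint_torque': array([ 1.0000e-03, -5.3960e+01, -1.2670e+00, -1.5854e+01,  9.0000e-03,
        9.0000e-03, -0.0000e+00]), 'ee_pos': array([ 196.202, -592.661,  218.872]), 'eef_rot': array([ 0.811, -0.585, -0.001, -0.   ]), 'force': array([ 0.312,  0.254, -0.194]), 'ft_torque': array([0.014, 0.014, 0.01 ]), 'width': np.float64(85.364)}
top [ 447.27096144  -85.09822459 1094.51761805] [ 1.50811344e-01 -9.18618757e-06 -9.88562562e-01] 495.31811365414234
side [ 276.68701097 -735.54552733  587.84482664] [ 0.35226066  0.74442347 -0.56722669] 505.11973817478054
```

View pics/top0.png

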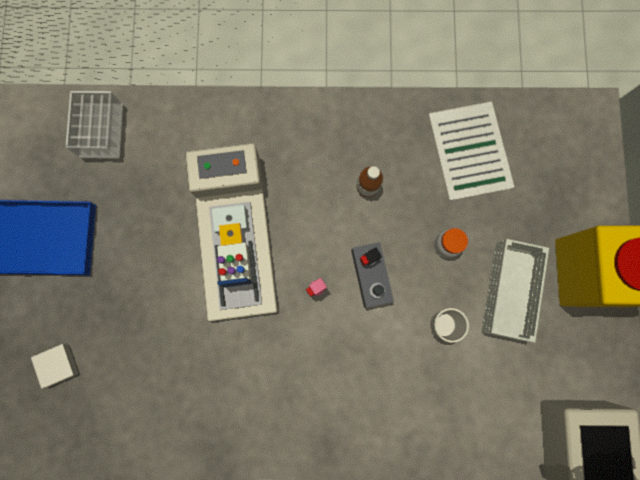

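View pics/side0.png

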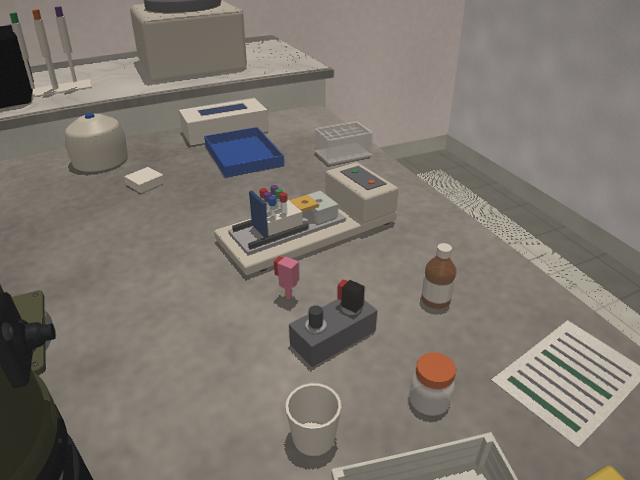

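Top view: the mixer is at (235,230), with its yellow tongue at (230,234) and the push plate at (235,281). The stand is at (373,275).

Pin candidates:
- Black head with red button at (371,257), in the stand. This is the one I want.
- Plain pin at (377,290).
- Pink look-alike at (317,289), standing on the bench.

Bottle, jar and cup are at (371,180), (453,242) and (450,325).

Run:
```python
from h import *
P=np.load("top0.npy"); f=grab("top"); C=f["color"].astype(int)
hsv=cv2.cvtColor(f["color"],cv2.COLOR_RGB2HSV)
def rect(m,name):
    p=P[m][:,:2].astype(np.float32); r=cv2.minAreaRect(p); print(name,m.sum(),np.round(r[0],1),np.round(r[1],1),round(r[2],2), "z",np.round(np.nanmedian(P[m][:,2]),1))
V,U=np.mgrid[:480,:640]
def box(a,b,c,d): return (U>a)&(U<c)&(V>b)&(V<d)
Z=P[...,2]
er=lambda m:cv2.morphologyEx(m.astype(np.uint8),cv2.MORPH_OPEN,np.ones((3,3)))>0
rect(er(box(180,140,290,330)&(Z>18)&(Z<36)),"base")
rect(er(box(180,130,290,330)&(Z>15)),"mixer all")
rect(er(box(180,130,275,200)&(Z>80)),"housing")
rect(er(box(340,235,405,315)&(Z>38)&(Z<48)),"stand")
rect(er(box(340,235,405,315)&(Z>80)&(Z<100)),"head")
rect(er(box(365,280,390,300)&(Z>70)&(Z<90)),"plain")
rect(box(210,215,250,250)&(hsv[...,1]>170)&(hsv[...,0]>15)&(hsv[...,0]<32)&(Z>68)&(Z<84),"tongue")
rect(box(200,260,270,300)&(Z>105)&(Z<125)&(hsv[...,0]>100)&(hsv[...,1]>100),"plate")
rect(box(340,235,390,315)&(hsv[...,1]>170)&((hsv[...,0]<8)|(hsv[...,0]>172)),"red")
for (a,b,c,d,n) in((355,165,390,200,"bottle"),(430,225,470,262,"jar"),(428,302,472,348,"cup"),(300,275,332,303,"pink")):
    rect(er(box(a,b,c,d)&(Z>40)),n)
a=cv2.resize(f["color"][135:325,180:290],None,fx=4.2,fy=3.1*4.2/3.1*0.72)
a=cv2.resize(f["color"][190:320,190:290],None,fx=4.5,fy=4.5,interpolation=cv2.INTER_CUBIC)
b=cv2.resize(f["color"][235:315,345:405],None,fx=5.5,fy=5.5,interpolation=cv2.INTER_CUBIC)
o=np.zeros((600,790,3),np.uint8);o[:585,:450]=a;o[:440,455:785]=b
cv2.imwrite("pics/crop1.png",o[:,:,::-1])
```

```text
base 4458 [581.9  81.4] [273.1 150.3] 7.85 z 27.3
mixer all 11909 [624.7  87.3] [359.5 150.5] 7.93 z 43.0
housing 2881 [757.9 105.7] [ 90.4 149.8] 8.09 z 87.6
stand 1228 [ 538.3 -215.1] [130.   61.2] 12.3 z 44.2
head 208 [ 571.1 -205.2] [23.8 39.3] 28.9 z 89.7
plain 90 [ 503.7 -221.5] [18.4 20. ] 1.36 z 78.6
tongue 374 [617.6  86. ] [41.3 44.2] 8.01 z 74.0
plate 181 [533.2  71.1] [45.6 57.2] 1.23 z 117.6
red 55 [ 563.7 -193.2] [18.  11.2] 28.84 z 87.9
bottle 526 [ 738.  -207.5] [52.3 44.7] 63.51 z 80.2
jar 593 [ 606.7 -382.7] [51.7 52.6] 86.54 z 68.2
cup 395 [ 433.2 -371.9] [66.6 70.2] 29.9 z 64.7
pink 222 [508.2 -92.3] [28.2 38.6] 34.04 z 80.4
```

View pics/crop1.png

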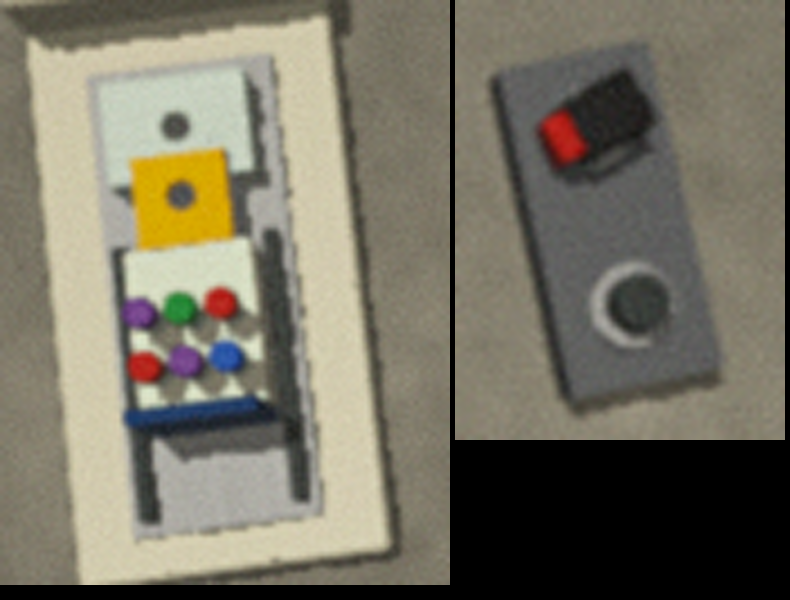

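```bash
cat >> h.py <<'E'
def holes(f,pts,r=5):
    g=cv2.cvtColor(f["color"],cv2.COLOR_RGB2GRAY).astype(float); out=[]
    for u,v,z in pts:
        for _ in range(3):
            V,U=np.mgrid[int(v)-r:int(v)+r+2,int(u)-r:int(u)+r+2]; w=g[V,U]; w=np.clip(np.percentile(w,70)*.8-w,0,None)
            w[(U-u)**2+(V-v)**2>r*r]=0; u,v=(U*w).sum()/w.sum(),(V*w).sum()/w.sum()
        out.append((u,v,*onplane(f,u,v,z).round(1)))
    return out
def go(x,y,z,yaw):
    "shift/turn to world target for a down-pointing tool with tool x at world yaw (deg)"
    s=manip.state(); p=np.array(s["ee_pos"]); q=R.from_quat(s["eef_rot"])
    a=np.radians(yaw); T=R.from_matrix(np.array([[np.cos(a),np.sin(a),0],[np.sin(a),-np.cos(a),0],[0,0,-1]]))
    print("pos",p.round(1),"shift",q.inv().apply(np.array([x,y,z])-p).round(1),"turn",(q.inv()*T).as_rotvec().round(3),"F",np.round(s["force"],1),"w",round(s["width"],1),"t",s["time_s"])
E
python3 - <<'E'
from h import *
f=grab("top")
H=holes(f,[(228.5,217.5,67),(229.8,233,75)]);print(H)
d=np.array([np.cos(.1378),np.sin(.1378)]);n=np.array([-d[1],d[0]]);o=np.array([654.1,91.3])
for h in H: print((np.array(h[2:4])-o)@d,(np.array(h[2:4])-o)@n)
P=np.load("top0.npy"); S=np.load("side0.npy")
hs=cv2.cvtColor(f["color"],cv2.COLOR_RGB2HSV)
for n_,Q in(("top",P),("side",S)):
    q=Q.reshape(-1,3); x=(q[:,:2]-o)@d; y=(q[:,:2]-o)@n
    m=(abs(y)<28)&(q[:,2]>85)&(q[:,2]<112)&(x>-190)&(x<-70); print(n_,m.sum(),np.nanpercentile(x[m],[1,5,20,50]) if m.any() else "")
    m=(abs(y)<28)&(q[:,2]>114)&(q[:,2]<121)&(x>-190)&(x<-110); print(n_,m.sum(),np.nanpercentile(x[m],[1,5,20,50]) if m.any() else "")
L=o-d*210; print("push start", L)
go(*(o-d*205),200,-82.1)
E
```

```text
[(np.float64(228.48941953018831), np.float64(217.57212191807417), np.float64(653.4), np.float64(91.1), np.float64(67.0)), (np.float64(229.6904176904177), np.float64(232.80180180180182), np.float64(619.4), np.float64(86.1), np.float64(75.0))]
-0.7208372768500069 -0.10194910643812087
-35.08535900727426 -0.384165759382668
top 99 [-143.34775748 -143.23960455 -143.06868418 -121.36265346]
top 235 [-143.07854606 -142.49052008 -140.14830802 -123.20629468]
side 432 [-143.04927928 -142.52682685 -141.79686497 -119.93602227]
side 168 [-142.12298312 -141.65293792 -140.04037426 -122.03966895]
push start [446.09067516  62.45349626]
pos [ 196.3 -593.   219.2] shift [-542.7 -448.1   19.8] turn [0.    0.001 0.182] F [ 1.2  0.1 -0.5] w 85.4 t 0.2
```

Tongue hole at −35 mm, lug hole at about −0.7 mm along the mixer, so about 34 mm of travel remains. The plate's near face is at −143 mm. Moving to a point in front of it with the fingers closed.

Request:
{"method": "carry_out", "body": {"commands": [[-30,-31,0,0,0,0.03,0],[-65,-67,5,0,0,0.05,0],[-100,-103,5,0,0,0.08,0],[-135,-139,10,0,0,0.1,0],[-170,-175,10,0,0,0.13,0],[-205,-211,10,0,0,0.16,0],[-240,-247,15,0,0,0.182,0],[-275,-280,15,0,0,0.182,0],[-310,-305,20,0,0,0.182,0],[-345,-330,20,0,0,0.182,0],[-380,-355,20,0,0,0.182,0],[-415,-380,20,0,0,0.182,0],[-450,-405,20,0,0,0.182,0],[-480,-430,20,0,0,0.182,0],[-510,-450,20,0,0,0.182,0],[-530,-463,20,0,0,0.182,0],[-538.5,-469,20,0,0,0.182,0],[-538.5,-469,20,0,0,0.182,0],[-538.5,-469,20,0,0,0.182,0]], "newtons": 40}}

```text
time_s: 2.1
ee_pos: [471.9, 63.6, 199.6]
eef_rot: [0.754, -0.657, 0.0, 0.001]
force: [0.1, -0.0, 1.0]
width: -0.4
```

```bash
python3 -c "
from h import *
go(470.9,65.9,95,-82.1);go(501.6,70.2,95,-82.1)"
```

```text
pos [471.9  63.6 199.6] shift [ -2.5   0.6 104.6] turn [ 0.001 -0.001 -0.002] F [ 0.1 -0.   1. ] w -0.4 t 2.1
pos [471.9  63.6 199.6] shift [ -2.6 -30.4 104.5] turn [ 0.001 -0.001 -0.002] F [ 0.1 -0.   1. ] w -0.4 t 2.1
```

Request:
{"method": "carry_out", "body": {"commands": [[-2.5,0,25,0,0,0,0],[-2.5,0,55,0,0,0,0],[-2.5,0,85,0,0,0,0],[-2.5,0,105,0,0,0,0],[-2.5,-4,105,0,0,0,0],[-2.5,-10,105,0,0,0,0],[-2.5,-16,105,0,0,0,0],[-2.5,-21,105,0,0,0,0],[-2.5,-25,105,0,0,0,0],[-2.5,-28,105,0,0,0,0],[-2.5,-31,105,0,0,0,0],[-2.5,-34,105,0,0,0,0],[-2.5,-37,105,0,0,0,0]]}}

```text
time_s: 3.4
ee_pos: [505.8, 72.4, 94.4]
eef_rot: [0.754, -0.657, -0.002, 0.002]
force: [-5.4, -0.6, 3.3]
width: 0.3
```

Request:
{"method": "carry_out", "body": {"commands": [[0,-2.5,0,0,0,0,0],[0,-5,0,0,0,0,0],[0,-7.5,0,0,0,0,0],[0,-10,0,0,0,0,0],[0,-12.5,0,0,0,0,0],[0,-15,0,0,0,0,0],[0,-17.5,0,0,0,0,0],[0,-20,0,0,0,0,0],[0,-22,0,0,0,0,0],[0,-24,0,0,0,0,0]]}}

```text
time_s: 4.4
ee_pos: [529.7, 75.7, 94.4]
eef_rot: [0.754, -0.657, -0.002, 0.002]
force: [-5.3, -0.1, 3.7]
width: 0.2
```

Request:
{"method": "carry_out", "body": {"commands": [[0,-1,0,0,0,0,0],[0,-2,0,0,0,0,0],[0,-3,0,0,0,0,0],[0,-4,0,0,0,0,0]]}}

```text
time_s: 4.8
ee_pos: [534.1, 76.2, 94.4]
eef_rot: [0.754, -0.657, -0.001, 0.002]
force: [-5.2, -0.5, 4.3]
width: 0.2
```

Request:
{"method": "carry_out", "body": {"commands": [[0,-0.7,0,0,0,0,0],[0,-1.4,0,0,0,0,0],[0,-1.4,0,0,0,0,0]]}}

```text
time_s: 5.1
ee_pos: [535.9, 76.5, 94.4]
eef_rot: [0.754, -0.657, -0.001, 0.002]
force: [-5.3, -1.0, 3.1]
width: -0.4
```

Request:
{"method": "carry_out", "body": {"commands": [[0,-0.7,0,0,0,0,0],[0,-1.4,0,0,0,0,0],[0,-1.4,0,0,0,0,0]]}}

```text
time_s: 5.4
ee_pos: [536.1, 76.5, 94.4]
eef_rot: [0.754, -0.657, -0.002, 0.003]
force: [-7.1, -1.1, 6.0]
width: 0.4
```

Request:
{"method": "carry_out", "body": {"commands": [[0,-0.7,0,0,0,0,0],[0,-1.4,0,0,0,0,0],[0,-1.4,0,0,0,0,0]]}}

```text
time_s: 5.7
ee_pos: [536.1, 76.5, 94.2]
eef_rot: [0.754, -0.657, -0.003, 0.004]
force: [-9.7, -1.0, 7.3]
width: 0.1
```

The shuttle stopped hard and the force is rising at a constant position, so it is home. Backing off, lifting and going over the pin.

Request:
{"method": "carry_out", "body": {"commands": [[0,8,0,0,0,0,0],[0,20,-5,0,0,0,0],[0,30,-30,0,0,0,0],[0,30,-65,0,0,0,0],[10,28,-95,0,0,0,0],[40,25,-107,0,0,-0.06,60],[75,22,-107,0,0,-0.11,60],[110,18,-107,0,0,-0.17,60],[145,14,-107,0,0,-0.22,60],[180,10,-107,0,0,-0.27,60],[215,8,-107,0,0,-0.32,60],[245,6,-107,0,0,-0.367,60],[270,5,-107,0,0,-0.367,60],[286,5,-107,0,0,-0.367,60],[286,5,-107,0,0,-0.367,60],[286,5,-107,0,0,-0.367,60]], "newtons": 45}}

```text
time_s: 7.3
ee_pos: [575.2, -205.3, 201.6]
eef_rot: [0.861, -0.508, -0.0, -0.001]
force: [-0.1, 0.9, -0.4]
width: 60.0
```

Run:
```python
from h import *
f=grab("top"); g=grab("side")
P=onplane; print("tongue px",proj(f,[653.4,91.1,75]))
print(holes(f,[(*proj(f,[653.4,91.1,75])[0],75)]))
go(572.3,-207.4,83,-61.1)
a=cv2.resize(f["color"][190:320,190:290],None,fx=4,fy=4,interpolation=cv2.INTER_CUBIC)
b=cv2.resize(g["color"][230:370,270:400],None,fx=3,fy=3,interpolation=cv2.INTER_CUBIC)
o=np.zeros((520,800,3),np.uint8);o[:,:400]=a;o[:420,405:795]=b;cv2.imwrite("pics/c2.png",o[:,:,::-1])
```

```text
tongue px [[227.85139103 216.81138202]]
[(np.float64(227.89935827203), np.float64(216.66943183596803), np.float64(653.7), np.float64(91.0), np.float64(75.0))]
pos [ 575.3 -204.2  201.8] shift [  1.4   4.3 118.8] turn [-0.001  0.001  0.003] F [ 0.2  0.1 -0.1] w 60.0 t 7.4
```

View pics/c2.png

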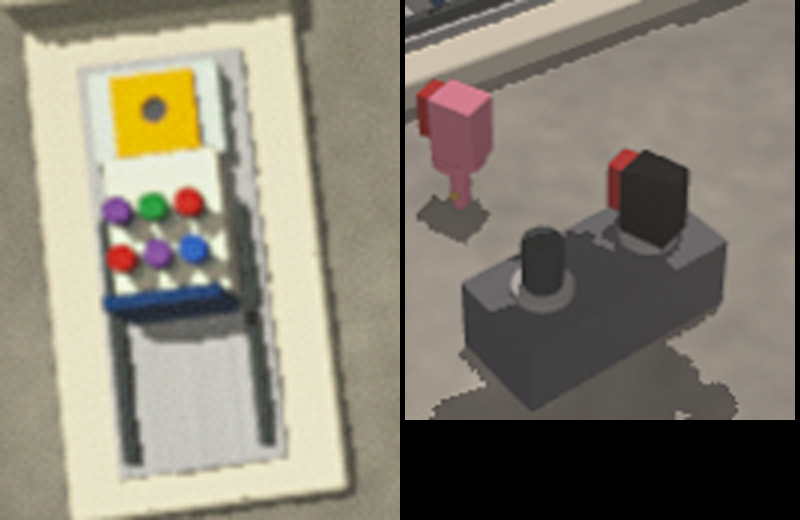

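The picture shows the tongue over the lug, with its hole at crop (154,109), about world (653.7, 91.0). The target pin stands upright at side crop (655,195), with the red button at (622,180). The pink look-alike, at (460,130), is not in the stand. Descending to grasp.

Request:
{"method": "carry_out", "body": {"commands": [[0.5,2,25,0,0,0,60],[1,4,55,0,0,0,60],[1,4,85,0,0,0,60],[1,4,105,0,0,0,60],[1,4,115,0,0,0,60],[1,4,119,0,0,0,60],[1,4,119,0,0,0,60],[1,4,119,0,0,0,60]]}}

```text
time_s: 8.2
ee_pos: [572.9, -209.4, 83.8]
eef_rot: [0.861, -0.508, 0.001, -0.0]
force: [-0.0, -0.1, -0.3]
width: 59.8
```

```bash
python3 -c "
from h import *
go(572.3,-207.4,83,-61.1)
g=grab('side');save(g,'c3.png',(280,190,430,350),4)"
```

```text
pos [ 572.9 -209.4   83.8] shift [-2.1 -0.5  0.8] turn [-0.002 -0.001  0.001] F [-0.  -0.1 -0.3] w 59.8 t 8.2
```

View pics/c3.png

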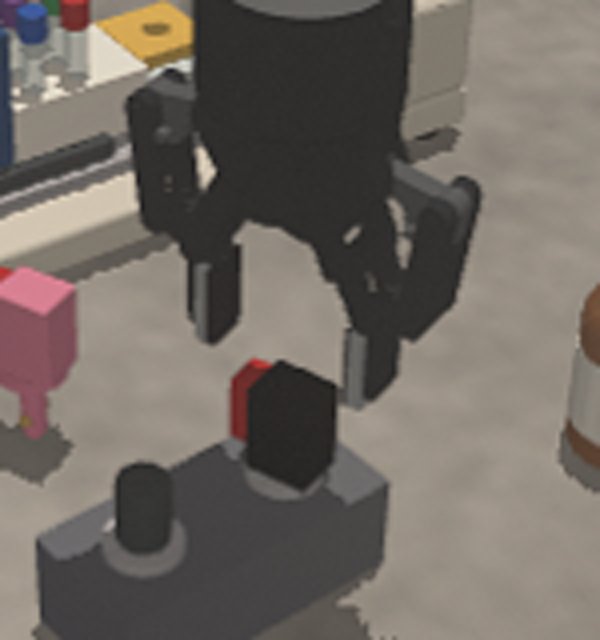

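```bash
python3 -c "
from h import *
g=grab('side');s=manip.state();print(s['ee_pos'],s['time_s'])
import itertools
for q in [(587,-235,59),(558,-184,59),(587,-235,85),(558,-184,85),(572.3,-207.4,91)]: print(q,((proj(g,q)[0]-[280,190])*4).round())
P=cloud(g)
for u,v in [(362,380),(212,310),(290,450),(380,380)]: print(u,v,P[190+v//4,280+u//4].round(1))"
```

```text
[ 572.76061992 -209.63841725   83.81221703] 8.3
(587, -235, 59) [347. 473.]
(558, -184, 59) [221. 416.]
(587, -235, 85) [350. 422.]
(558, -184, 85) [222. 366.]
(572.3, -207.4, 91) [283. 379.]
362 380 [ 581.9 -248.   117.2]
212 310 [ 551.5 -187.   117.9]
290 450 [ 566.7 -223.8   70.6]
380 380 [ 590.1 -248.7  114.8]
```

```bash
python3 -c "
from h import *
g=grab('side');P=cloud(g)
for u in (197,205,212,230,350,358,366,380):
  c=280+u//4; print(u,[(v,*P[190+v//4,c].round(0)) for v in range(300,430,8)])
f=grab('top');save(f,'c4.png',(300,180,460,330),4)
"
```

```text
197 [(300, np.float64(546.0), np.float64(-184.0), np.float64(121.0)), (308, np.float64(547.0), np.float64(-182.0), np.float64(116.0)), (316, np.float64(546.0), np.float64(-183.0), np.float64(113.0)), (324, np.float64(545.0), np.float64(-185.0), np.float64(111.0)), (332, np.float64(546.0), np.float64(-184.0), np.float64(106.0)), (340, np.float64(603.0), np.float64(-67.0), np.float64(-1.0)), (348, np.float64(601.0), np.float64(-73.0), np.float64(-1.0)), (356, np.float64(597.0), np.float64(-80.0), np.float64(1.0)), (364, np.float64(594.0), np.float64(-86.0), np.float64(1.0)), (372, np.float64(593.0), np.float64(-89.0), np.float64(-0.0)), (380, np.float64(591.0), np.float64(-93.0), np.float64(-2.0)), (388, np.float64(588.0), np.float64(-99.0), np.float64(-1.0)), (396, np.float64(585.0), np.float64(-104.0), np.float64(-1.0)), (404, np.float64(584.0), np.float64(-108.0), np.float64(-2.0)), (412, np.float64(580.0), np.float64(-116.0), np.float64(0.0)), (420, np.float64(579.0), np.float64(-119.0), np.float64(-1.0)), (428, np.float64(576.0), np.float64(-124.0), np.float64(-1.0))]
205 [(300, n
[... 6974 characters left out ...]
48, np.float64(587.0), np.float64(-251.0), np.float64(133.0)), (356, np.float64(587.0), np.float64(-252.0), np.float64(129.0)), (364, np.float64(589.0), np.float64(-250.0), np.float64(124.0)), (372, np.float64(589.0), np.float64(-249.0), np.float64(119.0)), (380, np.float64(590.0), np.float64(-249.0), np.float64(115.0)), (388, np.float64(591.0), np.float64(-248.0), np.float64(111.0)), (396, np.float64(660.0), np.float64(-141.0), np.float64(0.0)), (404, np.float64(658.0), np.float64(-145.0), np.float64(-1.0)), (412, np.float64(nan), np.float64(nan), np.float64(nan)), (420, np.float64(654.0), np.float64(-153.0), np.float64(-2.0)), (428, np.float64(650.0), np.float64(-159.0), np.float64(-1.0))]
```

View pics/c4.png

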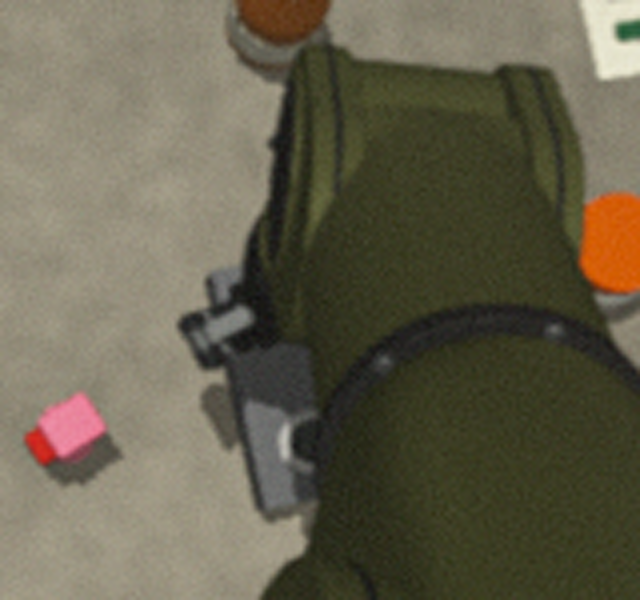

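The side camera puts the fingertips at z≈101, but the reported TCP height implies about 59. That mismatch is unexplained. I'll descend 10 mm, which is safe either way, and compare.

Request:
{"method": "carry_out", "body": {"commands": [[-1,0,3,0,0,0,60],[-1,0,7,0,0,0,60],[-1,0,10,0,0,0,60],[-1,0,10,0,0,0,60],[-1,0,10,0,0,0,60]]}}

```text
time_s: 8.9
ee_pos: [571.4, -208.6, 72.5]
eef_rot: [0.861, -0.508, -0.0, 0.0]
force: [-0.4, 0.6, -0.3]
width: 60.0
```

```bash
cat >> h.py <<'E'
def tips(x,y,lo=50,hi=170,r=52):
    P=cloud(grab("side")).reshape(-1,3); out=[]
    for sgn in(-1,1):
        a=np.radians(-61.1); ux=np.array([np.cos(a),np.sin(a)]); uy=np.array([ux[1],-ux[0]])
        q=P[:,:2]-[x,y]; m=(sgn*(q@ux)>26)&(sgn*(q@ux)<48)&(abs(q@uy)<13)&(P[:,2]>lo)&(P[:,2]<hi)
        out.append((m.sum(),np.nanpercentile(P[m,2],[1,5]).round(1),np.nanmedian(P[m&(P[:,2]<np.nanmin(P[m,2])+20)],0).round(1)))
    return out
E
python3 -c "
from h import *
go(572.3,-207.4,83,-61.1); print(tips(572.3,-208)); s=manip.state(); print(np.round(s['joint_pos'],3), s['ee_pos'])"
```

```text
pos [ 571.4 -208.6   72.5] shift [ -0.6  -1.4 -10.5] turn [0. 0. 0.] F [-0.4  0.6 -0.3] w 60.0 t 8.9
[(np.int64(364), array([89.4, 92.7]), array([ 552.6, -182.9,   99.8])), (np.int64(472), array([91.7, 98.1]), array([ 583.3, -244.9,  101.4]))]
[ 0.351  0.864 -0.137  1.73   0.196  0.56  -0.971] [ 571.48040682 -208.63684568   72.63070839]
```

Vision tracked the 10 mm move. The tips really are at about 90 mm, roughly 40 mm above what the reported pose implies. I'll trust vision and descend in small, force-checked steps.

Request:
{"method": "carry_out", "body": {"commands": [[0,-1,1,0,0,0,60],[0,-1,2,0,0,0,60],[0,-1,3,0,0,0,60],[0,-1,4,0,0,0,60],[0,-1,5,0,0,0,60]]}}

```text
time_s: 9.45
ee_pos: [572.3, -208.1, 67.6]
eef_rot: [0.861, -0.508, 0.0, 0.0]
force: [-0.2, 0.5, -0.2]
width: 60.1
```

Request:
{"method": "carry_out", "body": {"commands": [[0,0,3,0,0,0,60],[0,0,6,0,0,0,60],[0,0,9,0,0,0,60],[0,0,12,0,0,0,60],[0,0,14,0,0,0,60],[0,0,14,0,0,0,60]]}}

```text
time_s: 10.05
ee_pos: [572.1, -208.0, 53.3]
eef_rot: [0.861, -0.508, -0.0, 0.0]
force: [0.8, -0.4, 0.1]
width: 60.5
```

```bash
python3 -c "
from h import *
go(572.3,-207.4,83,-61.1); print(tips(572.3,-208))
g=grab('side');save(g,'c5.png',(280,190,430,350),3.5)"
```

```text
pos [ 572.1 -208.    53.3] shift [ -0.5  -0.5 -29.7] turn [0.001 0.    0.   ] F [ 0.8 -0.4  0.1] w 60.5 t 10.05
[(np.int64(432), array([70.7, 74.6]), array([ 553. , -181.7,   80. ])), (np.int64(569), array([73.5, 80.3]), array([ 583.6, -244.1,   81.7]))]
```

View pics/c5.png

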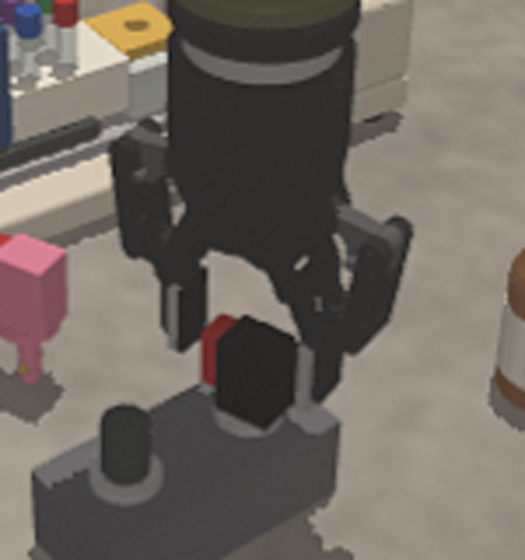

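The fingers straddle the head: left pad tip at (180,345), right at (300,405), black head at (255,370). The tips are at z≈72, so 9 mm more and then close.

Request:
{"method": "carry_out", "body": {"commands": [[0,0,3,0,0,0,60],[0,0,6,0,0,0,60],[0,0,9,0,0,0,60],[0,0,9,0,0,0,60],[0,0,9,0,0,0,48],[0,0,9,0,0,0,44],[0,0,9,0,0,0,38],[0,0,9,0,0,0,30],[0,0,9,0,0,0,25],[0,0,9,0,0,0,25],[0,0,9,0,0,0,25],[0,0,9,0,0,0,25]], "newtons": 45}}

```text
time_s: 11.35
ee_pos: [573.4, -209.3, 45.9]
eef_rot: [0.861, -0.508, 0.001, 0.0]
force: [-0.2, -1.7, 6.7]
width: 32.5
```

```bash
python3 -c "
from h import *
go(572.3,-207.4,83,-61.1)
g=grab('side');save(g,'c6.png',(280,190,430,350),3.5)"
```

```text
pos [ 573.4 -209.3   45.9] shift [ -2.   -0.  -37.1] turn [-0.001 -0.003 -0.   ] F [-0.2 -1.7  6.7] w 32.5 t 11.35
```

View pics/c6.png

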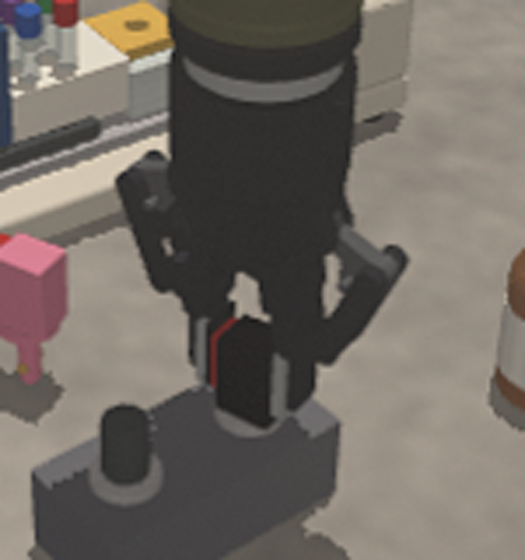

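Held, with the button pressed in (opening 32.5). Lifting 115 mm straight up.

Request:
{"method": "carry_out", "body": {"commands": [[0,0,-3,0,0,0,25],[0,0,-10,0,0,0,25],[0,0,-25,0,0,0,25],[0,0,-45,0,0,0,25],[0,0,-70,0,0,0,25],[0,0,-95,0,0,0,25],[0,0,-110,0,0,0,25],[0,0,-115,0,0,0,25],[0,0,-115,0,0,0,25],[0,0,-115,0,0,0,25]]}}

```text
time_s: 12.4
ee_pos: [571.7, -207.9, 159.2]
eef_rot: [0.861, -0.508, -0.001, 0.0]
force: [-0.5, -0.0, -1.3]
width: 32.4
```

```bash
python3 -c "
from h import *
g=grab('side');save(g,'c7.png',(270,110,420,310),3)
go(653.7,91.0,162,-82.1); s=manip.state();print(s['ee_pos'],s['force'],s['joint_pos'])"
```

```text
pos [ 571.6 -207.9  158.8] shift [-221.9 -216.5   -3.2] turn [0.002 0.001 0.367] F [-0.2  0.3 -0. ] w 32.1 t 12.45
[ 571.56645709 -207.8773844   158.82174919] [-0.15394409  0.27682043 -0.02107222] [ 0.36646054  0.74189331 -0.16543853  1.67651762  0.16593818  0.73885395
 -0.94528157]
```

View pics/c7.png

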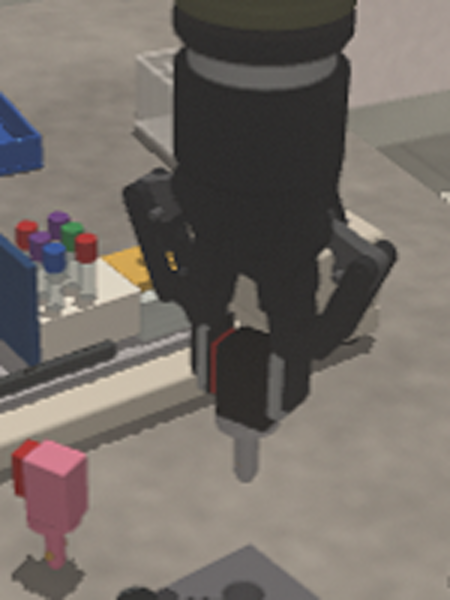

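The pin is held upright, with the collar at (245,425) and the nose at (245,480). Measuring its axis and nose height relative to the TCP.

```bash
python3 -c "
from h import *
for k in range(2):
  f=grab('side');P=cloud(f);s=manip.state();e=np.array(s['ee_pos'])
  V,U=np.mgrid[:480,:640]; q=P-e
  m=(U>340)&(U<365)&(V>235)&(V<285)&(np.hypot(q[...,0],q[...,1])<25)
  c=-f['Rm'].T@f['t']; w=(c-e)[:2]; w/=np.linalg.norm(w)
  # by rows
  for v in range(246,276,3):
    mm=m[v]
    if mm.sum(): p=P[v][mm]; print(v,mm.sum(),np.flatnonzero(mm)[[0,-1]],p.mean(0).round(1))
  print('nose z',np.nanpercentile(P[m][:,2],[0,1,3]))
  sh=m&(V>=260)&(V<=268); p=np.nanmedian(P[sh],0); print('axis-ee',(p[:2]-w*5.2-e[:2]).round(1), 'ee',e)
d=np.array([.9905,.1374])
"
```

```text
246 21 [342 363] [ 565.1 -219.2  173.5]
249 21 [342 364] [ 565.4 -219.3  168.3]
252 20 [343 362] [ 566.  -219.8  163.1]
255 12 [347 359] [ 565.7 -221.5  159. ]
258 9 [348 356] [ 570.3 -211.5  145.5]
261 8 [348 355] [ 569.5 -211.7  140.4]
264 8 [348 355] [ 569.6 -211.9  134.9]
267 8 [348 355] [ 570.  -211.7  129. ]
270 4 [350 353] [ 570.2 -211.7  123.2]
nose z [123.04393733 125.37702515 127.71188928]
axis-ee [ 0.3 -0.4] ee [ 571.54414859 -207.86163193  158.67027907]
246 21 [342 363] [ 565.2 -219.1  173.5]
249 22 [342 364] [ 566.  -219.5  168.2]
252 20 [343 362] [ 566.  -219.9  163.2]
255 14 [346 359] [ 565.5 -221.1  158.8]
258 9 [348 356] [ 570.4 -211.4  145.4]
261 8 [348 355] [ 569.3 -212.1  140.6]
264 8 [348 355] [ 569.7 -211.8  134.8]
267 8 [348 355] [ 569.8 -212.   129.3]
270 4 [350 353] [ 569.8 -212.3  123.8]
nose z [121.89699087 125.82152462 128.0734302 ]
axis-ee [-0.1 -0. ] ee [ 571.66531476 -207.89779836  158.70636715]
```

Request:
{"method": "carry_out", "body": {"commands": [[-15,-15,-3,0,0,0.03,25],[-45,-44,-3,0,0,0.07,25],[-75,-73,-3,0,0,0.12,25],[-105,-102,-3,0,0,0.17,25],[-135,-132,-3,0,0,0.22,25],[-165,-161,-3,0,0,0.27,25],[-190,-185,-3,0,0,0.32,25],[-210,-205,-3,0,0,0.367,25],[-222,-216.5,-3,0,0,0.367,25],[-222,-216.5,-3,0,0,0.367,25],[-222,-216.5,-3,0,0,0.367,25],[-222,-216.5,-3,0,0,0.367,25]]}}

```text
time_s: 13.75
ee_pos: [654.1, 87.5, 162.5]
eef_rot: [0.753, -0.658, 0.001, 0.001]
force: [0.2, -0.3, -1.1]
width: 32.5
```

```bash
python3 -c "
from h import *
go(653.7,91.0,115,-82.1)
f=grab('side');P=cloud(f);s=manip.state();e=np.array(s['ee_pos'])
u,v=proj(f,[e[0],e[1],e[2]-26])[0];print(u,v)
V,U=np.mgrid[:480,:640]
q=P-e;m=(np.hypot(q[...,0],q[...,1])<14)&(q[...,2]<-17)&(q[...,2]>-40)
c=-f['Rm'].T@f['t']; w=(c-e)[:2]; w/=np.linalg.norm(w)
p=np.nanmedian(P[m],0);print(m.sum(),'axis-ee',(p[:2]-w*5.2-e[:2]).round(1),'nose',np.nanmin(P[m][:,2]),'ee',e,s['force'])
# tongue hole in side view
print('tonguehole', proj(f,[653.7,91,75]))
save(f,'c8.png',(230,110,400,260),4)"
```

```text
pos [654.1  87.5 162.5] shift [-3.7 -0.1 47.5] turn [ 0.001 -0.002 -0.003] F [ 0.2 -0.3 -1.1] w 32.5 t 13.75
318.8457298644082 169.84779648425646
47 axis-ee [ 0.9 -0.9] nose 126.49182758710101 ee [654.25515578  87.69550884 162.66401636] [ 0.77340277  0.44066965 -1.45023575]
tonguehole [[318.0242328  196.22997853]]
```

View pics/c8.png

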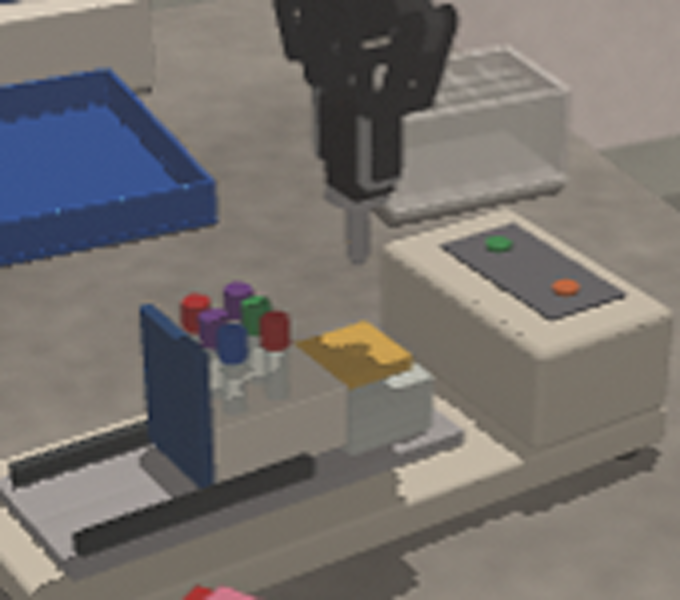

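Pin at (357,230) over the tongue, hole hidden in shadow at about (352,345). Moving down to about 5 mm above the tongue, then probing gently.

Request:
{"method": "carry_out", "body": {"commands": [[-1.5,0,5,0,0,0,25],[-3.7,0,15,0,0,0,25],[-3.7,0,28,0,0,0,25],[-3.7,0,38,0,0,0,25],[-3.7,0,44,0,0,0,25],[-3.7,0,46,0,0,0,25],[-3.7,0,46,0,0,0,25],[-3.7,0,46,0,0,0,25]]}}

```text
time_s: 14.6
ee_pos: [654.4, 94.6, 117.1]
eef_rot: [0.754, -0.657, 0.0, -0.0]
force: [0.7, 0.1, -1.0]
width: 32.2
```

```bash
python3 -c "
from h import *
go(653.4,91.2,115,-82.1);grab('side');go(653.4,91.2,115,-82.1)"
```

```text
pos [654.4  94.6 117.1] shift [3.2 1.4 2.1] turn [-0.001 -0.    -0.   ] F [ 0.7  0.1 -1. ] w 32.2 t 14.6
pos [654.4  94.6 117.2] shift [3.2 1.5 2.2] turn [-0.001 -0.    -0.   ] F [-0.7  0.5 -1.2] w 32.0 t 14.65
```

Request:
{"method": "carry_out", "body": {"commands": [[3,1.3,0,0,0,0,25],[3,1.3,0,0,0,0,25],[3,1.3,0,0,0,0,25],[3,1.3,0,0,0,0,25],[3,1.3,0,0,0,0,25]]}}

```text
time_s: 15.15
ee_pos: [653.1, 91.5, 116.7]
eef_rot: [0.754, -0.657, 0.0, -0.0]
force: [-0.4, 0.0, -0.7]
width: 32.0
```

```bash
python3 -c "
from h import *
f=grab('side');go(653.4,91.2,115,-82.1)
P=cloud(f);s=manip.state();e=np.array(s['ee_pos'])
q=P-e;m=(np.hypot(q[...,0],q[...,1])<14)&(q[...,2]<-17)&(q[...,2]>-40)&(P[...,2]>78)
c=-f['Rm'].T@f['t']; w=(c-e)[:2]; w/=np.linalg.norm(w)
p=np.nanmedian(P[m],0);print(m.sum(),'axis',(p[:2]-w*5.2).round(1),'nose',np.nanmin(P[m][:,2]))"
```

```text
pos [653.1  91.5 116.7] shift [ 0.3 -0.3  1.7] turn [-0.  0.  0.] F [ 0.8  0.4 -0.9] w 32.4 t 15.2
44 axis [654.8  91.3] nose 79.18350465997287
```

Request:
{"method": "carry_out", "body": {"commands": [[0,0,1.5,0,0,0,25],[0,0,3,0,0,0,25],[0,0,4,0,0,0,25],[0,0,5,0,0,0,25],[0,0,6,0,0,0,25],[0,0,7,0,0,0,25],[0,0,7.5,0,0,0,25],[0,0,7.5,0,0,0,25]]}}

```text
time_s: 16.0
ee_pos: [653.0, 91.4, 109.1]
eef_rot: [0.754, -0.657, -0.0, 0.0]
force: [0.3, -0.7, -1.7]
width: 32.6
```

Request:
{"method": "carry_out", "body": {"commands": [[0,0,0.7,0,0,0,25],[0,0,1.4,0,0,0,25],[0,0,2.1,0,0,0,25],[0,0,2.8,0,0,0,25],[0,0,2.8,0,0,0,25]]}}

```text
time_s: 16.5
ee_pos: [653.5, 91.0, 106.4]
eef_rot: [0.754, -0.657, 0.0, -0.0]
force: [0.5, -1.5, -1.3]
width: 32.5
```

Request:
{"method": "carry_out", "body": {"commands": [[0,0,0.7,0,0,0,25],[0,0,1.4,0,0,0,25],[0,0,2.1,0,0,0,25],[0,0,2.8,0,0,0,25],[0,0,2.8,0,0,0,25]]}}

```text
time_s: 17.0
ee_pos: [653.5, 90.9, 103.6]
eef_rot: [0.754, -0.657, 0.0, -0.0]
force: [1.9, -1.6, -0.5]
width: 32.3
```

The nose has dropped into the tongue with little force. Continuing gently, yielding along the small side force.

Request:
{"method": "carry_out", "body": {"commands": [[0.2,-0.2,0.7,0,0,0,25],[0.4,-0.3,1.4,0,0,0,25],[0.4,-0.3,2.1,0,0,0,25],[0.4,-0.3,2.8,0,0,0,25],[0.4,-0.3,3.5,0,0,0,25],[0.4,-0.3,3.5,0,0,0,25]]}}

```text
time_s: 17.6
ee_pos: [653.6, 90.9, 100.0]
eef_rot: [0.754, -0.657, 0.0, 0.0]
force: [2.0, -2.3, -0.2]
width: 32.4
```

Request:
{"method": "carry_out", "body": {"commands": [[0,0,0.7,0,0,0,25],[0,0,1.4,0,0,0,25],[0,0,2.1,0,0,0,25],[0,0,2.8,0,0,0,25],[0,0,3.5,0,0,0,25],[0,0,3.5,0,0,0,25]]}}

```text
time_s: 18.2
ee_pos: [653.5, 90.9, 96.5]
eef_rot: [0.754, -0.657, 0.0, 0.0]
force: [2.0, -3.2, -0.4]
width: 32.4
```

Request:
{"method": "carry_out", "body": {"commands": [[0.3,-0.1,0.7,0,0,0,25],[0.6,-0.2,1.4,0,0,0,25],[0.9,-0.3,2.1,0,0,0,25],[0.9,-0.3,2.8,0,0,0,25],[0.9,-0.3,3.5,0,0,0,25],[0.9,-0.3,4.2,0,0,0,25],[0.9,-0.3,5,0,0,0,25],[0.9,-0.3,5,0,0,0,25]]}}

```text
time_s: 19.0
ee_pos: [653.5, 90.6, 91.3]
eef_rot: [0.754, -0.657, -0.0, 0.0]
force: [1.6, -1.3, -1.5]
width: 32.4
```

Request:
{"method": "carry_out", "body": {"commands": [[0,0,0.8,0,0,0,25],[0,0,1.6,0,0,0,25],[0,0,2.4,0,0,0,25],[0,0,3.2,0,0,0,25],[0,0,4,0,0,0,25],[0,0,5,0,0,0,25],[0,0,6,0,0,0,25],[0,0,6,0,0,0,25]]}}

```text
time_s: 19.8
ee_pos: [653.6, 90.3, 85.3]
eef_rot: [0.754, -0.657, -0.0, 0.0]
force: [0.7, 0.0, -0.5]
width: 32.6
```

Request:
{"method": "carry_out", "body": {"commands": [[0,0,1,0,0,0,25],[0,0,2,0,0,0,25],[0,0,3,0,0,0,25],[0,0,4,0,0,0,25],[0,0,5,0,0,0,25],[0,0,6,0,0,0,25],[0,0,7,0,0,0,25],[0,0,7,0,0,0,25]]}}

```text
time_s: 20.6
ee_pos: [653.7, 90.1, 78.4]
eef_rot: [0.754, -0.657, -0.0, 0.0]
force: [0.2, 0.3, -1.0]
width: 32.3
```

Request:
{"method": "carry_out", "body": {"commands": [[0,0,0.5,0,0,0,25],[0,0,1,0,0,0,25],[0,0,1.5,0,0,0,25],[0,0,2,0,0,0,25],[0,0,2,0,0,0,25]]}}

```text
time_s: 21.1
ee_pos: [653.8, 90.1, 76.5]
eef_rot: [0.754, -0.657, -0.0, 0.0]
force: [-0.9, 0.4, -1.4]
width: 32.4
```

Request:
{"method": "carry_out", "body": {"commands": [[0,0,0.5,0,0,0,25],[0,0,1,0,0,0,25],[0,0,1,0,0,0,25]]}}

```text
time_s: 21.4
ee_pos: [654.0, 90.2, 76.0]
eef_rot: [0.754, -0.657, 0.0, -0.0]
force: [-2.3, 0.2, 3.5]
width: 32.3
```

Request:
{"method": "carry_out", "body": {"commands": [[0,0,0.5,0,0,0,25],[0,0,1,0,0,0,25],[0,0,1,0,0,0,25]]}}

```text
time_s: 21.7
ee_pos: [654.0, 90.1, 75.9]
eef_rot: [0.754, -0.657, 0.0, -0.0]
force: [-3.0, -0.0, 9.8]
width: 32.2
```

```bash
python3 -c "
from h import *
g=grab('side');save(g,'c9.png',(270,120,390,250),4.6);go(653,90,76,-82.1)"
```

```text
pos [654.   90.1  75.9] shift [ 0.   1.  -0.1] turn [-0.001 -0.    -0.   ] F [-3.  -1.3  8.5] w 32.3 t 21.75
```

View pics/c9.png

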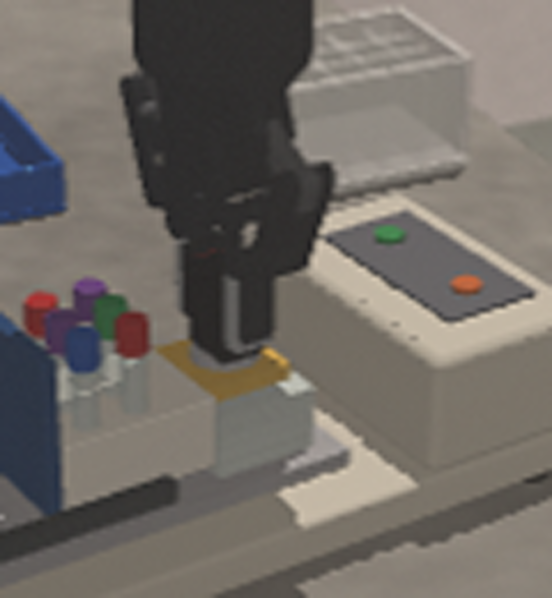

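Collar seated on the tongue at (215,360). Contact came at ee z=76 and the force is about 9 N. Letting go and lifting.

Request:
{"method": "carry_out", "body": {"commands": [[0,0,0,0,0,0,36],[0,0,0,0,0,0,42],[0,0,0,0,0,0,50],[0,0,0,0,0,0,58],[0,0,0,0,0,0,62],[0,0,0,0,0,0,62],[0,0,0,0,0,0,62],[0,0,-10,0,0,0,62],[0,0,-30,0,0,0,62],[0,0,-55,0,0,0,62],[0,0,-85,0,0,0,62],[0,0,-115,0,0,0,62],[20,0,-135,0,0,0,62],[55,0,-135,0,0,0,62],[95,5,-135,0,0,0,62],[135,15,-135,0,0,0,62],[165,20,-135,0,0,0,62],[180,20,-135,0,0,0,62],[180,20,-135,0,0,0,62],[180,20,-135,0,0,0,62]]}}

```text
time_s: 23.75
ee_pos: [659.2, -88.2, 209.8]
eef_rot: [0.755, -0.656, -0.001, -0.001]
force: [-0.9, 0.6, -0.1]
width: 61.9
```

Run:
```python
from h import *
f=grab("top"); g=grab("side"); s=manip.state(); print(s["force"],s["ee_pos"])
for n,F in(("top",f),("side",g)):
    P=cloud(F); hs=cv2.cvtColor(F["color"],cv2.COLOR_RGB2HSV)
    q=P-np.array([653.7,90.8,0]); r=np.hypot(q[...,0],q[...,1])
    m=(r<26)&(P[...,2]>85)&(P[...,2]<135); red=m&(hs[...,1]>140)&((hs[...,0]<8)|(hs[...,0]>172))
    top=m&(P[...,2]>114)
    print(n,"head top z",np.nanpercentile(P[m][:,2],97), "red",red.sum())
    if n=="top" and top.any(): print(cv2.minAreaRect(P[top][:,:2].astype(np.float32)))
    hb=(r<80)&(hs[...,0]>105)&(hs[...,0]<125)
P=cloud(f); d=np.array([.9905,.1374]);n=np.array([-.1374,.9905]);q=P.reshape(-1,3);x=(q[:,:2]-[654.1,91.3])@d;y=(q[:,:2]-[654.1,91.3])@n
m=(abs(y)<28)&(q[:,2]>85)&(x>-190)&(x<-90);print("plate near",np.nanpercentile(x[m],[1,5,20]))
a=cv2.resize(f["color"][170:320,190:290],None,fx=3.8,fy=3.8,interpolation=cv2.INTER_CUBIC)
b=cv2.resize(g["color"][120:250,270:370],None,fx=4,fy=4,interpolation=cv2.INTER_CUBIC)
o=np.zeros((575,790,3),np.uint8);o[:570,:380]=a[:570];o[:520,385:785]=b;cv2.imwrite("pics/c10.png",o[:,:,::-1])
```

```text
[0.1275733  0.57852383 0.42457715] [659.16265302 -87.19799307 209.60757617]
top head top z 122.50173908726529 red 44
((652.4879760742188, 92.5456771850586), (24.535114288330078, 39.07126998901367), 10.768272399902344)
side head top z 121.11383790272083 red 9
plate near [-109.32085712 -109.12936483 -108.7547494 ]
```

View pics/c10.png

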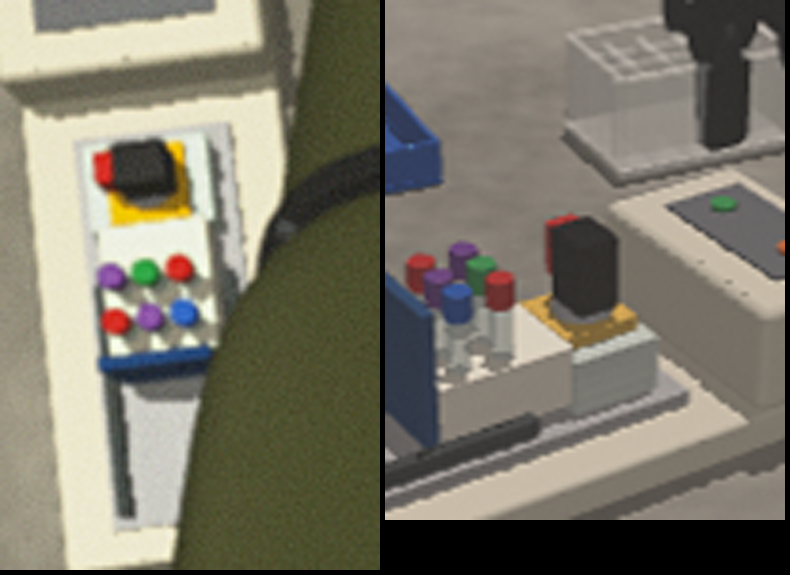

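The head top is at 121–122 mm (flush would be 121). Button to back face measures 39 mm, so the button is out, and the plate is at −109 mm, which is home. Handing in.

```bash
python3 -c "
from station import manip
print(manip.finish_job())"
```

```text
the job is handed in; nothing more can be done
None
```

I pushed the shuttle home and fitted the ball-lock pin through both holes, then let go so it locked. I handed the job in at about 24 s of the 72 s allowed.

**Shuttle:** It moved at about 5 N until it stopped, and I pressed the stop with about 10 N. The last image put the push plate 109 mm before the nominal hole, where 108.7 mm was expected for home.

**Pin:** It dropped into the tongue hole on the first probe, with side forces up to about 4 N. I seated it with about 10 N. Afterwards the head top was at 121–122 mm, against 121 mm when flush. Head plus button measured 39 mm across, which means the button is out.

**Checks that disagreed or were left out:**
- **Fingertip height:** The reported tool height put the fingertips about 40 mm lower than the camera did. I never found out why, so I used the camera and the contact forces for heights.
- **Grip opening:** It read 32.5 mm with the button in, rather than the 34 mm given.
- **Lock:** I did not pull on the pin to test it; the lock is judged from the button being out.
- **Other objects:** I sent no moves near the plain pin, bottle, cup, jar or pink look-alike and felt no contact. I did not measure them again at the end.

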